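# Hang a wooden tag on the pin of a stamping press and stamp it

## Task

Hang the wooden tag that has a hole on the pin of the stamping press, so that it lies flat on the sloping bed with its long end pointing straight down the slope, and let go of it. Then press the treadle beside the bed right down to its stop, hold it there for a moment, and let it come back up, with the tag still in place on the pin. Leave the other things on the table where they are.

Things in the scene. Friction and masses are not known exactly. Their poses are not given: they have to be found in the camera images.
- tag: light wooden tag, a flat bar 110 long x 40 wide x 8 mm thick with a round through hole of 14 mm near one end; starts flat on the table. Origin at the centre of its underside; x along its length towards the hole end, y across its width, z up through its thickness. About 35 g; its long edges may be pinched anywhere
- tag_hole (a point): centre of the tag's hole at its underside, 41 mm from the tag's origin along its +x (14 mm from the end)
- tag_tail (a point): middle of the tag's other, plain end at its underside, 55 mm from the tag's origin along its -x (96 mm from the hole)
- press: bench stamping press, fixed: grey base plate 230 (x) x 270 (y) x 12 mm, from y -70 to +200 mm and x -115 to +115 mm in its own axes; origin on the table under the middle of the sloping bed. Its x points up the slope, away from the robot, z is up. The sloping steel bed is on the -y side, the treadle on the +y side
- pin_foot (a point): where the pin meets the steel bed. Axes: x straight up the slope, y across it, z square out of the bed, along the pin. The pin is 9 mm thick and 24 mm long, the last 6 mm tapering to 4 mm. The bed runs 125 mm down the slope and 55 mm up the slope from here
- bed: sloping steel bed of the press, 180 mm (x) x 100 mm (y), tilted 30 degrees with its low edge towards the robot; origin in the middle of its upper face, axes as at the pin foot. At its upper edge, 45 mm beyond the pin, a forked stamp arm stands up to 105 mm off the bed; as the treadle goes down it folds over the upper half of the tag, so keep out of there while pressing
- treadle (a joint): treadle angle in rad: 0 = up (at rest), 0.28 = down at its stop. A spring pushes it back up; about 6 N on the foot plate to start it, 12 N at the stop
- treadle_pad (a point): middle of the top of the treadle's foot plate (66 x 56 mm, rubber-topped), about 92 mm above the table at rest; it moves with the treadle. The hinge axis runs along the press's y, 140 mm further along the press's x than this point and 32 mm lower. At the stop the point is about 40 mm lower and has moved less than 5 mm sideways
- slip: plain wooden slip, the tag's twin in size and wood (110 x 40 x 8 mm) but WITHOUT a hole, lying flat; origin at the centre of its underside; leave alone
- glue: white glue bottle, 52 mm across, 150 mm tall, standing; origin at the centre of its base; leave alone
- jar: glass jar with black cap, 72 mm across, 85 mm tall, standing; origin at the centre of its base; leave alone
- tape: roll of masking tape lying flat, 70 mm across, 24 mm high; origin at the centre of its underside; leave alone
- block: wooden print block, 100 x 75 x 22 mm, lying flat; origin at the centre of its underside; leave alone
- brayer: hand ink roller, rubber roll 70 mm wide and 36 mm across, handle reaching 135 mm along its own -x; origin on the table under the middle of the roll; leave alone
Not all that is in view belongs to the job. Leave any green or red look-alike of the tag alone.

How it is judged:
By the outcome, as a careful person would: the job done as asked, in the order asked, and still so for the second after the job is handed in, with the robot touching nothing.
It also fails if it takes over 61 s, if anything falls off the work surface, if the arm or the gripper's body presses on something with over 40 N, if the wrist force passes 120 N, or if a joint passes its speed limit or range.

## Robot

A 6-joint arm with a two-finger parallel gripper is mounted at the origin on the work surface. World frame = base frame: x ahead of the robot, y to its left, z up, the work surface at z = 0. Lengths are in m, angles in degrees, forces in N, time in s.
With the tool pointing down it reaches from about 0.3 to 0.75 m from the base axis. Payload 8.5 kg.
Tool frame: the origin (TCP) lies at the very end of the fingers, on their centre line; the grasp point (between the pads) lies 19 mm behind it; z points along the fingers, y is the line along which they close (so a half turn about z gives the same grasp; the last joint's range is limited). The gripper opens to 85 mm and grips with 20 to 120 N. Pads are 22 mm wide; open, the fingers measure 114 mm over their backs; the gripper's body (76 mm by 85 mm) begins 54 mm behind the grasp point. The pads swing forward as they close: fully open they stand 13 mm farther back than shut.
Start: joints at [57.45, 21.807, 74.336, -0, 83.858, -12.336], TCP at [0.19, 0.516, 0.231] pointing down, gripper open.
Joint ranges: [-178.18, 178.18], [-50.72, 133.34], [12.68, 142.11], [-81.47, 261.47], [9.98, 163.14], [-165.26, 165.26]. Speed limits (degrees/s): [136.94, 136.94, 180, 180, 180, 180].

## Interface

Orientations are given as a 3x3 rotation matrix whose columns are the frame's x, y, z axes.
In Python, from rig import env, optics, spotter gives the robot as it stands.
- The arm moves only by the shell command python3 -m crank 'ROWS' [FORCE]. ROWS is JSON, one flat list of numbers, 5 for each row, row after row: the finger opening in cm, from 0 to 8.54, then the shift along the tool's x, y, z in cm, then the turn about the tool's z in rad. A call has exactly 8 rows; each row shifts and turns the commanded pose from where the row before left it, along the tool's axes as they then stand; what a row does not reach is not made up. A row lasts 1/12 s, in which the tool goes at most 41.7 mm and 7.16 degrees, less where a joint would pass 70% of its speed; a pose out of reach is approached as far as the arm can. A call is refused whole if a number of a shift passes 4.17 or a number of a turn 0.125, either way. A call with a gripper value outside its range is refused whole. The fingers move at their own pace and stop on an object; FORCE is the grip in N (left out, the last holds). Time passes only in rows, so rows that do not move let the fingers close, or fill a call up. It gives the time, the measured TCP pose, the force, the opening and the grip force at its end, in the units of the state.
- env.observe(): the state, without advancing time (a new reading comes with each control period).
- optics.get_image(name): name is "side" or "top" or "wrist"; returns a dict with "color" (480x640x3 uint8, red, green, blue), "intrinsics" (3x3 intrinsics, pixels), "distortion" ([k1, k2, p1, p2, k3] as OpenCV has them; the pictures are not rectified), "pose" (4x4, takes a point from camera to world coordinates). Camera axes: x right, y up, looking along -z (the intrinsics and any distortion apply to the point x, -y, -z); pixel columns grow to the right and rows downward; lengths in m; the calibration is good to about 2 mm. A picture is of the moment at which its call begins. There is no depth.
- env.close_job(): hands the job in; it is judged then, once.
Trained networks look in a picture, given as the dict that the camera call returned (one of the last four; its "shot" number tells which), for a name from the list of things; names that differ only in an ending like _2 or _b are one class to them, and where a whole thing is asked for, a point or a joint stands for the part that bears it (a point fixed in the world has none). Each returns a list of dicts, best first, with "score" (0 to 1); they miss things now and then, are a little off and sometimes report something else, mostly with a low value. They report only what shows in the picture. A call takes as long as a camera call. They do not tell look-alikes from the thing itself.
- spotter.look_for(picture, query): "at" ([column, row] as shares, 0 to 1, of the picture: columns of its width, rows of its height, amid what is visible of it).
The state is a dict: "time_s": time; "q": joint angles; "qvel": joint speeds; "joint_efforts": joint torques, N m; "position": TCP position; "tool_rot": TCP orientation; "ft_force": force on the tool from outside, world axes, zero at the start; "wrist_torque": the same for the moment, N m; "grip_width": finger opening in m; "gripper_force": force on a finger pad.
Only numpy, scipy, OpenCV 4.12 (cv2) and the standard library are available. Lean on these libraries where they do the work, as an engineer would, in place of code of your own. Each camera call takes 0.05 s, during which the arm holds its last target. There are 200 camera calls.

## Working session

There is one attempt and no reset: what is moved stays moved. The work goes in short steps, Python scripts to look and compute and a shell command to move; the robot and the scene stay as the last step left them, time stands still between calls to the robot, and variables do not carry over. Pictures are saved under pics/ and viewed, at most 10 in all, crops included, and the job is handed in when it is done.

```bash
ls; mkdir -p pics; cat > h.py <<'E'
import numpy as np, cv2
from rig import env, optics, spotter
def save(im,n): cv2.imwrite(f'pics/{n}.png',im['color'][:,:,::-1])
def ray(im,u,v):
    K=np.array(im['intrinsics'],float);D=np.array(im['distortion'],float);P=np.array(im['pose'])
    x,y=cv2.undistortPoints(np.array([[[u,v]]],float),K,D).ravel()
    return P[:3,3],P[:3,:3]@np.array([x,-y,-1.])
def atz(im,u,v,z):
    o,d=ray(im,u,v); return o+d*(z-o[2])/d[2]
def proj(im,X):
    K=np.array(im['intrinsics'],float);D=np.array(im['distortion'],float);P=np.array(im['pose'])
    c=(np.atleast_2d(X)-P[:3,3])@P[:3,:3]
    return cv2.projectPoints((c*[1,-1,-1]).reshape(-1,1,3),np.zeros(3),np.zeros(3),K,D)[0].reshape(-1,2)
E
python3 - <<'E'
from h import *
for c in ['top','side']:
    im=optics.get_image(c); save(im,c)
    print(c,np.round(im['pose'],3).tolist())
    for q in ['tag','tag_hole','tag_tail','press','pin_foot','treadle_pad','slip','bed']:
        try:print(q,[(np.round(np.array(r['at'])*[640,480]).tolist(),round(r['score'],2)) for r in spotter.look_for(im,q)[:4]])
        except Exception as e: print(q,e)
print(np.round(env.observe()['tool_rot'],3).tolist())
E
```

```text
pics
top [[0.016, 0.995, -0.098, 0.439], [-1.0, 0.017, 0.012, -0.021], [0.014, 0.097, 0.995, 1.304], [0.0, 0.0, 0.0, 1.0]]
tag [([417.0, 324.0], 0.79), ([352.0, 323.0], 0.61)]
tag_hole [([352.0, 324.0], 0.95), ([354.0, 260.0], 0.94), ([420.0, 323.0], 0.94)]
tag_tail [([353.0, 259.0], 0.78), ([417.0, 321.0], 0.73), ([352.0, 326.0], 0.72)]
press [([207.0, 217.0], 0.77)]
pin_foot [([225.0, 204.0], 0.76)]
treadle_pad []
slip [([429.0, 245.0], 0.63)]
bed [([231.0, 199.0], 0.79)]
side [[0.719, 0.519, -0.462, 0.039], [-0.695, 0.535, -0.48, -0.56], [-0.003, 0.666, 0.746, 0.893], [0.0, 0.0, 0.0, 1.0]]
tag [([277.0, 329.0], 0.87), ([330.0, 290.0], 0.72)]
tag_hole [([276.0, 328.0], 0.92), ([329.0, 292.0], 0.87), ([333.0, 379.0], 0.8)]
tag_tail [([328.0, 288.0], 0.84), ([332.0, 380.0], 0.67), ([278.0, 330.0], 0.64)]
press []
pin_foot [([284.0, 176.0], 0.8)]
treadle_pad [([224.0, 166.0], 0.74)]
slip [([399.0, 328.0], 0.68)]
bed [([281.0, 180.0], 0.74)]
[[-0.938, 0.346, 0.0], [0.346, 0.938, 0.0], [-0.0, 0.0, -1.0]]
```

View pics/top.png

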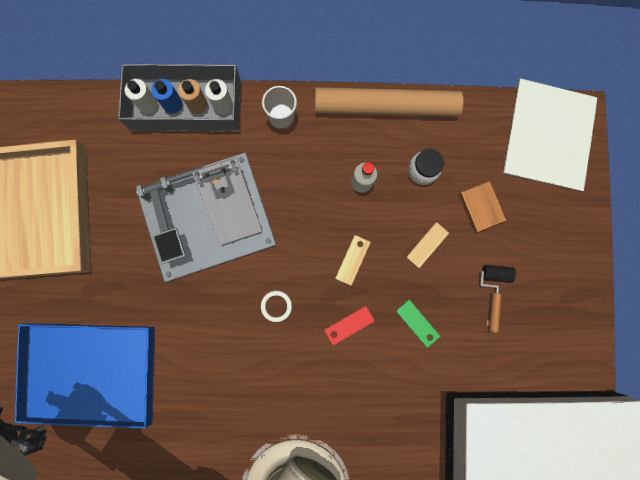

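View pics/side.png

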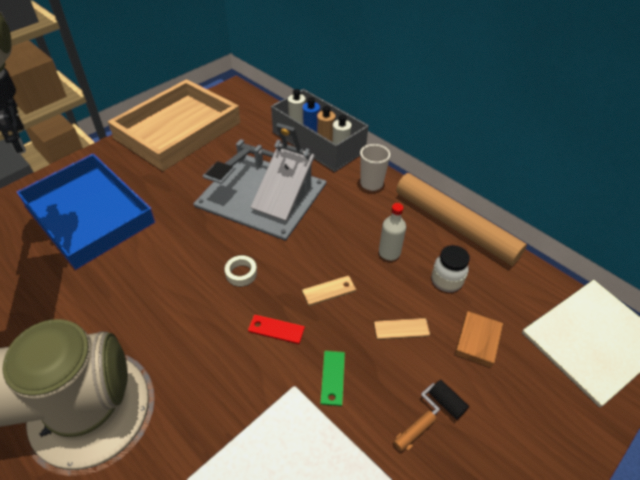

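The wooden tag lies at about (353,260) in the top view, with its hole at (360,243). The slip is at (429,245) and the press at (205,217), with the bed on its right. I'll zoom in on the press in both views.

```bash
python3 - <<'E'
from h import *
t=optics.get_image('top'); s=optics.get_image('side')
a=cv2.resize(t['color'][145:290,130:280],None,fx=4,fy=4,interpolation=2)[:,:,::-1]
b=cv2.resize(s['color'][120:240,190:330],None,fx=4,fy=4,interpolation=2)[:,:,::-1]
cv2.imwrite('pics/ct.png',a);cv2.imwrite('pics/cs.png',b)
for n,im,box in [('t',t,(225,295,325,380)),('s',s,(270,310,295,365))]:
    r0,r1,c0,c1=box
    hsv=cv2.cvtColor(np.ascontiguousarray(im['color'][r0:r1,c0:c1]),cv2.COLOR_RGB2HSV)
    m=((hsv[:,:,2]>140)&(hsv[:,:,1]<170)).astype(np.uint8)
    k=max(range(1,(r:=cv2.connectedComponentsWithStats(m))[0]),key=lambda i:r[2][i,4]); m=(r[1]==k).astype(np.uint8)
    cs,h=cv2.findContours(m,cv2.RETR_CCOMP,cv2.CHAIN_APPROX_NONE)
    big=max(cs,key=len); box=cv2.boxPoints(cv2.minAreaRect(big))+[c0,r0]
    W=[atz(im,*p,0.008) for p in box]; print(n,m.sum(),box.round(1).tolist(),np.round(W,4).tolist())
    print([np.linalg.norm(W[i]-W[i-1]).round(4) for i in range(4)], np.mean(W,0))
    for i,c in enumerate(cs):
        if h[0][i][3]>=0:
            p=c.reshape(-1,2).mean(0)+[c0,r0]; print('hole',len(c),p,atz(im,*p,.008))
E
```

```text
t 850 [[334.4, 278.2], [354.0, 234.1], [370.6, 241.5], [351.0, 285.5]] [[0.4781, -0.0817, 0.008], [0.5801, -0.1256, 0.008], [0.5637, -0.164, 0.008], [0.4618, -0.1199, 0.008]]
[np.float64(0.0415), np.float64(0.1111), np.float64(0.0418), np.float64(0.111)] [ 0.52093612 -0.12281743  0.008     ]
hole 18 [360.         243.55555556] [ 0.55849183 -0.13969104  0.008     ]
s 845 [[301.3, 288.7], [350.7, 273.2], [355.8, 289.6], [306.4, 305.1]] [[0.4772, -0.08, 0.008], [0.5865, -0.1263, 0.008], [0.5611, -0.1651, 0.008], [0.4553, -0.1191, 0.008]]
[np.float64(0.0448), np.float64(0.1187), np.float64(0.0464), np.float64(0.1154)] [ 0.52001643 -0.12264376  0.008     ]
hole 12 [345.91666667 284.        ] [ 0.55673961 -0.13951438  0.008     ]
```

View pics/ct.png

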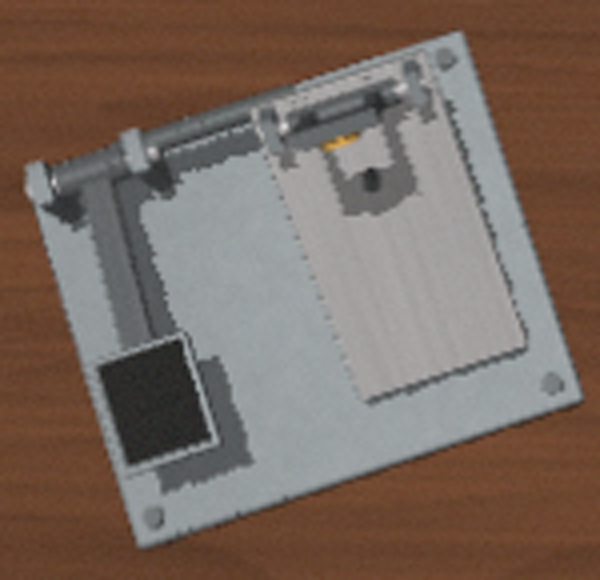

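View pics/cs.png

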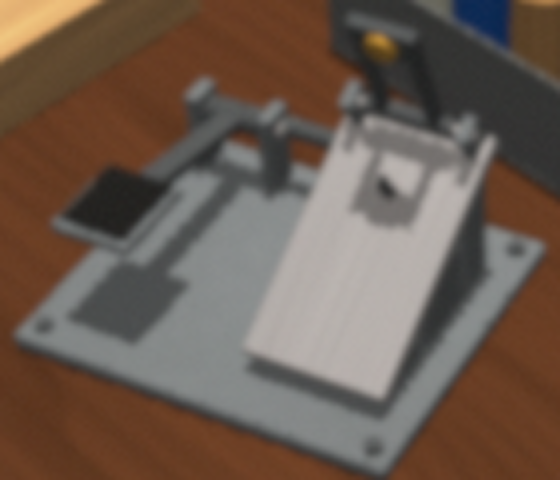

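Top crop: the base plate corners, the lower bed corners at (368,402) and (525,347), the pin at (372,180) and the pad at (157,403) are all clear. The side crop shows the same features, with the stamp arm upright behind the pin. Next I'll fit the press pose.

```bash
python3 - <<'E'
from h import *
from scipy.optimize import least_squares
t=optics.get_image('top'); s=optics.get_image('side')
c,sn=np.cos(np.pi/6),np.sin(np.pi/6)
def model(p):
    x,y,a,h,px,py=p
    bed=lambda u,v:[u*c,v,h+u*sn]
    T=[[.115,-.07,.012],[-.115,-.07,.012],[-.115,.2,.012],bed(-.09,.05),bed(-.09,-.05),bed(.035+.012*-0,0)+np.r_[-.006,0,.0104],[px,py,.092]]
    S=[[-.115,-.07,.012],[-.115,.2,.012],[.115,-.07,.012],bed(-.09,.05),bed(-.09,-.05),bed(.035,0),[px,py,.092]]
    R=np.array([[np.cos(a),-np.sin(a),0],[np.sin(a),np.cos(a),0],[0,0,1]])
    f=lambda Q:np.array([np.array(q,float) for q in Q])@R.T+[x,y,0]
    return f(T),f(S),R
tp=np.array([(462,33),(580,402),(140,547),(368,402),(525,347),(372,180),(157,403)])/4+[130,145]
sp=np.array([(383,473),(17,335),(543,243),(245,350),(385,398),(390,192),(118,205)])/4+[190,120]
def res(p):
    T,S,_=model(p); return np.r_[(proj(t,T)-tp).ravel(),(proj(s,S)-sp).ravel()]
r=least_squares(res,[.6,.15,.3,.07,-.05,.15],loss='soft_l1')
x,y,a,h,px,py=r.x; R=model(r.x)[2]
print(r.x.round(4),np.degrees(a)); print(res(r.x).reshape(-1,2).round(1).tolist())
o=np.array([x,y,0])
print('pin',R@[.035*c,0,h+.035*sn]+o,'pad',R@[px,py,.092]+o,'up',R@[c,0,sn])
print(env.observe()['time_s'])
w=optics.get_image('wrist');ob=env.observe()
Rt=np.array(ob['tool_rot']);P=np.array(w['pose']);print('cam in tool',(Rt.T@(P[:3,3]-ob['position'])).round(3),(Rt.T@P[:3,:3]).round(2).tolist(),w['intrinsics'])
E
```

```text
[ 0.6366  0.156   0.3422  0.0751 -0.0516  0.1477] 19.609087944989092
[[0.3, -1.5], [1.7, -0.6], [-0.4, 0.7], [-1.3, 0.1], [1.5, -0.2], [0.2, 0.3], [0.3, 0.2], [0.2, -0.3], [-1.5, -0.4], [1.0, -0.3], [-1.3, -0.3], [-0.6, 0.5], [0.0, -0.1], [-0.1, -0.8]]
pin [0.66512118 0.16613721 0.09257797] pad [0.53843386 0.27776847 0.092     ] up [0.8157996  0.29063898 0.5       ]
1.1
cam in tool [ 0.066  0.    -0.142] [[0.0, 0.97, 0.26], [1.0, -0.0, 0.0], [0.0, 0.26, -0.97]] [[348.44506719   0.         325.039089  ]
 [  0.         348.44506719 242.71067723]
 [  0.           0.           1.        ]]
```

```bash
python3 -m crank '[6,-2.9,-2.9,0.3,0, 6,-2.9,-2.9,0.3,0, 6,-2.9,-2.9,0.3,0, 6,-2.9,-2.9,0.3,0, 6,-2.9,-2.9,0.3,0, 6,-2.9,-2.9,0.3,0, 6,-2.9,-2.9,0.3,0, 6,-2.9,-2.9,0.3,0]' 25
python3 -m crank '[6,-2.9,-2.9,0.3,0, 6,-2.9,-2.9,0.3,0, 6,-2.9,-2.9,0.3,0, 6,-2.9,-2.9,0.3,0, 6,-2.9,-2.9,0.3,0, 6,-2.9,-2.9,0.3,0, 6,-2.9,-2.9,0.3,0, 6,-2.9,-2.9,0.3,0]'
```

```text
time_s: 1.82
position: [0.3279, 0.2165, 0.2075]
tool_rot: [[-0.939, 0.345, 0.001], [0.345, 0.939, 0.0], [-0.001, 0.001, -1.0]]
ft_force: [0.7, 0.6, -0.2]
grip_width: 0.0602
gripper_force: 0.0
time_s: 2.48
position: [0.4656, -0.0818, 0.1833]
tool_rot: [[-0.938, 0.346, 0.0], [0.346, 0.938, -0.0], [-0.0, 0.0, -1.0]]
ft_force: [0.5, 0.2, 0.9]
grip_width: 0.0599
gripper_force: 0.0
```

```bash
cat >> h.py <<'E'
def go(x,y,z,yaw):
    o=env.observe();R=np.array(o['tool_rot']);d=R.T@(np.array([x,y,z])-o['position'])*100
    c=np.degrees(np.arctan2(R[1,0],R[0,0]));t=-np.radians((yaw-c+180)%360-180)
    print('t',o['time_s'],'shift cm',d.round(2),'turn',round(t,3),'F',np.round(o['ft_force'],1))
E
python3 - <<'E'
from h import *
w=optics.get_image('wrist'); save(w,'w1')
for u in ['tag','tag_hole','tag_tail']:
    for r in spotter.look_for(w,u)[:3]:
        p=np.array(r['at'])*[640,480]; print(u,round(r['score'],2),p.round(),atz(w,*p,.008).round(4))
hsv=cv2.cvtColor(w['color'],cv2.COLOR_RGB2HSV)
m=((hsv[:,:,2]>140)&(hsv[:,:,1]<170)).astype(np.uint8)
n,l,st,ce=cv2.connectedComponentsWithStats(m)
for i in range(1,n):
    if st[i,4]<3000: continue
    cs,h=cv2.findContours((l==i).astype(np.uint8),cv2.RETR_CCOMP,cv2.CHAIN_APPROX_NONE)
    b=cv2.boxPoints(cv2.minAreaRect(np.array([atz(w,*p,.008)[:2]*1000 for p in max(cs,key=len).reshape(-1,2)],np.float32)))
    print(st[i],b.round(1).tolist())
    for k,c in enumerate(cs):
        if h[0][k][3]>=0 and len(c)>15: p=c.reshape(-1,2).mean(0);print('hole',p,atz(w,*p,.008))
go(.4841,-.107,.05,156.7)
E
```

```text
tag 0.93 [251. 135.] [ 0.3704 -0.1155  0.008 ]
tag 0.93 [101. 203.] [ 0.3762 -0.2707  0.008 ]
tag 0.87 [306. 280.] [ 0.5132 -0.119   0.008 ]
tag_hole 0.88 [303. 284.] [ 0.5167 -0.1228  0.008 ]
tag_hole 0.73 [102. 198.] [ 0.373  -0.2677  0.008 ]
tag_hole 0.71 [253. 133.] [ 0.3695 -0.1135  0.008 ]
tag_tail 0.86 [ 98. 203.] [ 0.3754 -0.2732  0.008 ]
tag_tail 0.68 [252. 138.] [ 0.3727 -0.1157  0.008 ]
tag_tail 0.56 [307. 283.] [ 0.516  -0.1189  0.008 ]
[ 411   65   86   92 3333] [[371.29998779296875, 88.80000305175781], [380.1000061035156, 15.300000190734863], [453.79998779296875, 24.100000381469727], [445.0, 97.5999984741211]]
hole [453.38596491 110.78947368] [0.41193658 0.05636795 0.008     ]
[  493   149   147   250 18030] [[484.3999938964844, 65.69999694824219], [751.4000244140625, 36.599998474121094], [767.0, 180.0], [500.0, 209.0]]
hole [511.94871795 260.05128205] [0.56309428 0.07504986 0.008     ]
[   0  157  162   93 5021] [[296.6000061035156, -335.3999938964844], [355.20001220703125, -372.29998779296875], [437.29998779296875, -242.0], [378.70001220703125, -205.10000610351562]]
hole [ 58.45454545 183.36363636] [ 0.34619692 -0.29927474  0.008     ]
[ 282  231   58  109 4723] [[459.29998779296875, -119.30000305175781], [562.2999877929688, -165.39999389648438], [583.5999755859375, -117.69999694824219], [480.6000061035156, -71.5999984741211]]
hole [303.70967742 324.16129032] [ 0.55684333 -0.13810939  0.008     ]
t 2.6833 shift cm [-2.72 -1.85 13.29] turn 0.052 F [-0.8  0.6 -0.6]
```

View pics/w1.png

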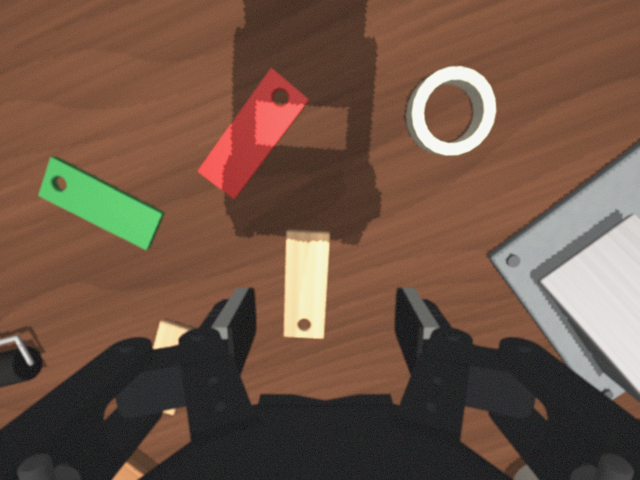

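The wrist view shows the tag below and just ahead, with its tail near (307,232) and hole at (304,324), which agrees with the earlier position. The red tag is clear of the fingers. I'll go down now.

```bash
python3 -m crank '[6,-1.36,-0.93,1.5,0.026, 6,-1.36,-0.92,1.5,0.026, 6,0,0,3,0, 6,0,0,3,0, 6,0,0,3,0, 6,0,0,1.3,0, 6,0,0,0,0, 6,0,0,0,0]'
python3 -c "
from h import *
go(.4837,-.107,.003,156.7)"
```

```text
time_s: 3.35
position: [0.4838, -0.1057, 0.0507]
tool_rot: [[-0.92, 0.393, -0.0], [0.393, 0.92, 0.0], [0.001, 0.0, -1.0]]
ft_force: [-0.3, -0.7, -0.5]
grip_width: 0.06
gripper_force: 0.0
t 3.35 shift cm [-0.05 -0.13  4.77] turn 0.003 F [-0.3 -0.7 -0.5]
```

```bash
python3 -m crank '[6,0,-0.13,2,0, 6,0,0,1.6,0, 6,0,0,0.5,0, 6,0,0,0.3,0, 6,0,0,0.2,0, 6,0,0,0,0, 5,0,0,0,0, 5,0,0,0,0]'
python3 -m crank '[3.6,0,0,0,0, 3.6,0,0,0,0, 3.6,0,0,0,0, 3.6,0,0,0,0, 3.6,0,0,0,0, 3.6,0,0,0,0, 3.6,0,0,0,0, 3.6,0,0,0,0]' 30
```

```text
time_s: 4.02
position: [0.4837, -0.1079, 0.005]
tool_rot: [[-0.919, 0.394, 0.001], [0.394, 0.919, -0.001], [-0.001, -0.0, -1.0]]
ft_force: [0.0, 0.3, -0.8]
grip_width: 0.0501
gripper_force: 0.0
time_s: 4.68
position: [0.4837, -0.1079, 0.0051]
tool_rot: [[-0.919, 0.394, 0.001], [0.394, 0.919, -0.0], [-0.001, -0.0, -1.0]]
ft_force: [-1.8, 0.2, 6.4]
grip_width: 0.0381
gripper_force: 29.3
```

```bash
python3 -m crank '[3.6,0,0,-0.5,0, 3.6,0,0,-1.5,0, 3.6,0,0,-3,0, 3.6,0,0,-3,0, 3.6,0,0,-4,0, 3.6,0,0,-1,0, 3.6,0,0,0,0, 3.6,0,0,0,0]'
python3 - <<'E'
from h import *
w=optics.get_image('wrist'); save(w,'w2')
E
```

```text
time_s: 5.35
position: [0.4832, -0.1077, 0.1345]
tool_rot: [[-0.919, 0.394, 0.001], [0.394, 0.919, -0.0], [-0.001, -0.0, -1.0]]
ft_force: [0.5, 1.1, -1.0]
grip_width: 0.0379
gripper_force: 30.3
```

View pics/w2.png

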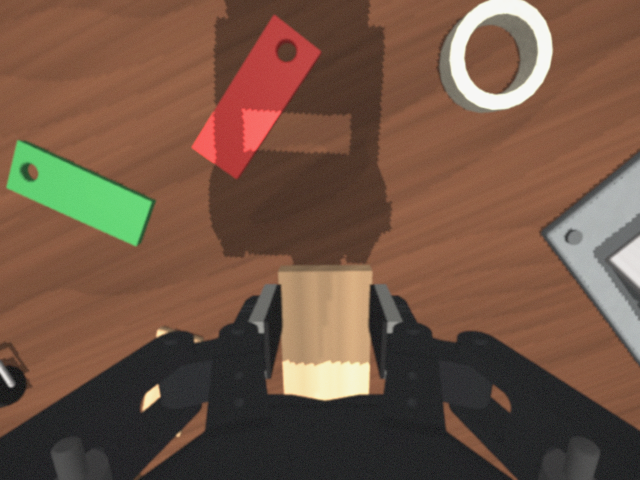

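The tag is held squarely near its tail, with the tail edge at row ~265. I'll turn, then work out the transfer to the low bed edge, where pressing the overhanging tag against the bed will tilt it in the grip.

```bash
python3 -m crank '[3.6,0,0,0,-0.124, 3.6,0,0,0,-0.124, 3.6,0,0,0,-0.124, 3.6,0,0,0,-0.124, 3.6,0,0,0,-0.124, 3.6,0,0,0,-0.124, 3.6,0,0,0,-0.003, 3.6,0,0,0,0]' 30
python3 - <<'E'
from h import *
go(.5481,.1244,.12,199.6)
w=optics.get_image('wrist');o=env.observe()
for u,v in [(325,268),(278,268),(372,268)]:
    print(((np.array(o['tool_rot']).T@(atz(w,u,v,o['position'][2]+.003)-o['position']))*1000).round(1))
E
```

```text
time_s: 6.07
position: [0.4829, -0.1076, 0.1331]
tool_rot: [[-0.943, -0.332, -0.002], [-0.332, 0.943, 0.001], [0.002, 0.002, -1.0]]
ft_force: [-0.6, -0.5, -0.8]
grip_width: 0.0378
gripper_force: 30.3
t 6.0667 shift cm [-13.86  19.72   1.32] turn -0.003 F [-0.6 -0.5 -0.8]
[17.4  0.5 -3. ]
[ 17.4 -19.3  -3. ]
[17.4 20.3 -2.9]
```

```bash
python3 -m crank '[3.6,-2.31,3.29,0.2,0, 3.6,-2.31,3.29,0.2,0, 3.6,-2.31,3.29,0.2,0, 3.6,-2.31,3.29,0.2,0, 3.6,-2.31,3.29,0.2,0, 3.6,-2.31,3.28,0.2,-0.003, 3.6,0,0,0,0, 3.6,0,0,0,0]' 30
python3 - <<'E'
from h import *
go(.5481,.1244,.088,199.6)
w=optics.get_image('wrist'); save(w,'w3')
E
```

```text
time_s: 6.78
position: [0.5475, 0.1263, 0.1214]
tool_rot: [[-0.941, -0.339, -0.001], [-0.339, 0.941, -0.0], [0.001, 0.0, -1.0]]
ft_force: [-0.7, 0.2, 0.4]
grip_width: 0.0377
gripper_force: 30.3
t 6.7833 shift cm [-0.   -0.2   3.34] turn 0.004 F [-0.7  0.2  0.4]
```

View pics/w3.png

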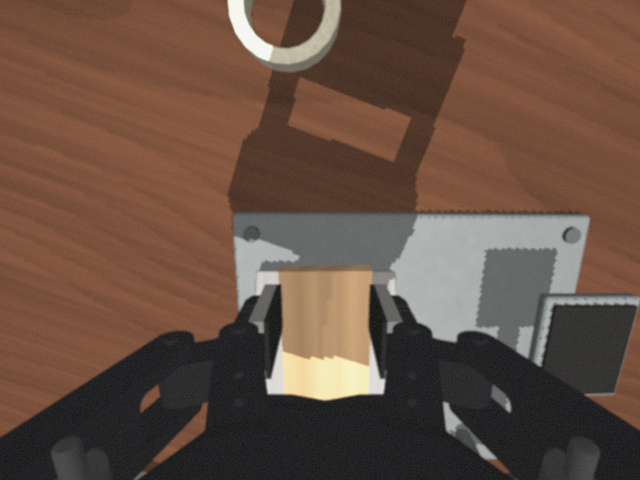

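The bed's low edge is visible at row ~272 (cols 255–395, centred on the tag), and the plate's front edge runs level at row ~214. That lets me refine the press pose.

```bash
python3 - <<'E'
from h import *
w=optics.get_image('wrist');o=env.observe();R=np.array(o['tool_rot'])
f=lambda u,v,z:(R.T@(atz(w,u,v,z)-o['position'])*1000).round(1)
print('bed edge',f(256,272,.030),f(395,272,.030))
for p in [(233,213),(588,216)]: X=atz(w,*p,.012);print(f(*p,.012),X.round(4))
a=np.radians(19.6)
for y in(-.07,.2): print(np.array([.6366,.156])+[np.cos(a)*-.115-np.sin(a)*y,np.sin(a)*-.115+np.cos(a)*y])
print('pad',f(590,348,.092),atz(w,590,348,.092))
E
```

```text
bed edge [-19.2 -47.9  91.9] [-19.1  51.1  91.9]
[ 20.  -66.3 109.9] [0.5508 0.0548 0.012 ]
[ 18.5 197.9 109.9] [0.4633 0.3041 0.012 ]
[0.551745   0.05147905]
[0.46117308 0.30583456]
pad [-42.9 152.5  29.9] [0.53642327 0.2819797  0.092     ]
```

```bash
python3 -m crank '[3.6,-0.5,0,1.8,0, 3.6,0,0,1.8,0, 3.6,0,0,0.4,0, 3.6,0,0,0.4,0, 3.6,0,0,0.4,0, 3.6,0,0,0.4,0, 3.6,0,0,0.4,0, 3.6,0,0,0.4,0]' 30
```

```text
time_s: 7.55
position: [0.553, 0.1261, 0.0626]
tool_rot: [[-0.941, -0.338, 0.002], [-0.338, 0.941, 0.0], [-0.002, -0.001, -1.0]]
ft_force: [-0.3, -1.0, 1.2]
grip_width: 0.0369
gripper_force: 29.9
```

```bash
python3 -m crank '[3.6,0,0,0.5,0, 3.6,0,0,0.5,0, 3.6,0,0,0.5,0, 3.6,0,0,0.5,0, 3.6,0,0,0.5,0, 3.6,0,0,0.5,0, 3.6,0,0,0.2,0, 3.6,0,0,0,0]' 30
python3 - <<'E'
from h import *
w=optics.get_image('wrist'); s=optics.get_image('side')
a=cv2.resize(s['color'][90:250,190:350],None,fx=3,fy=3,interpolation=2); b=cv2.resize(w['color'],(320,240))
o=np.zeros((480,800,3),np.uint8);o[:,:480]=a;o[:240,480:]=b; cv2.imwrite('pics/p4.png',o[:,:,::-1])
E
```

```text
time_s: 8.22
position: [0.5531, 0.1264, 0.0311]
tool_rot: [[-0.941, -0.338, 0.002], [-0.338, 0.941, 0.0], [-0.002, -0.0, -1.0]]
ft_force: [-1.9, 0.8, 9.9]
grip_width: 0.0365
gripper_force: 55.4
```

View pics/p4.png

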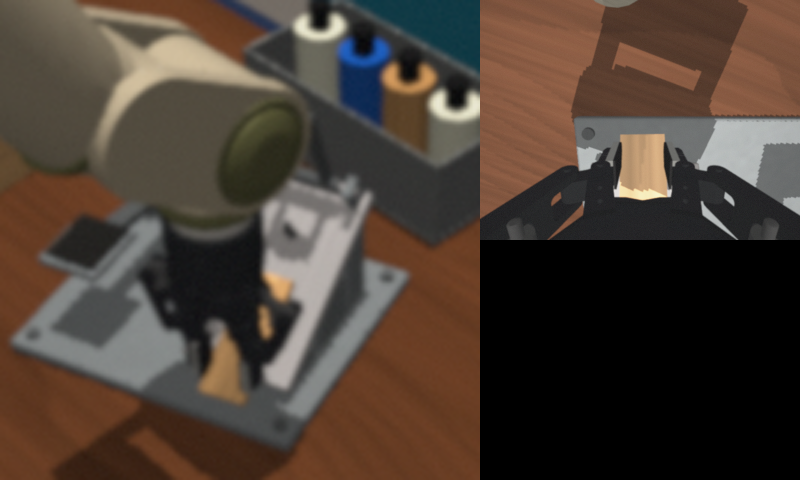

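Tag tail now appears lower (tail row 268, narrower), and the hole end lies on the bed. It's nearly flush, so I'll lift off and measure the tilt.

```bash
python3 -m crank '[3.6,0,0,-0.5,0, 3.6,0,0,-1.5,0, 3.6,0,0,-3,0, 3.6,0,0,-3,0, 3.6,0,0,-1,0, 3.6,0,0,0,0, 3.6,0,0,0,0, 3.6,0,0,0,0]' 30
python3 - <<'E'
from h import *
w=optics.get_image('wrist'); t=optics.get_image('side')
save(w,'w5')
b=cv2.resize(w['color'][230:410,250:400],None,fx=3,fy=3,interpolation=2)
a=cv2.resize(t['color'][70:230,190:350],None,fx=2,fy=2,interpolation=2)
o=np.zeros((540,780,3),np.uint8);o[:,:450]=b;o[:320,450:770]=a; cv2.imwrite('pics/p5.png',o[:,:,::-1])
E
```

```text
time_s: 8.98
position: [0.5517, 0.1262, 0.1187]
tool_rot: [[-0.941, -0.338, -0.003], [-0.338, 0.941, -0.0], [0.003, 0.001, -1.0]]
ft_force: [-0.2, 1.1, -1.2]
grip_width: 0.0364
gripper_force: 69.4
```

View pics/p5.png

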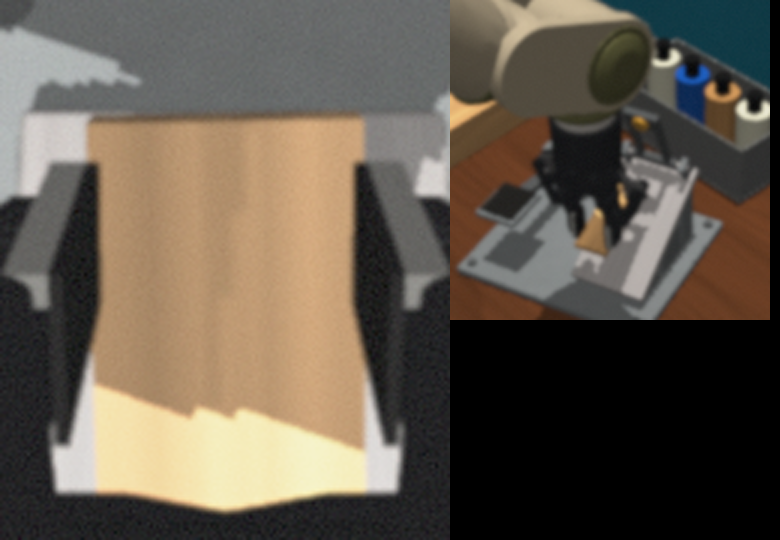

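```bash
python3 - <<'E'
from h import *
from scipy.optimize import least_squares
w=optics.get_image('wrist');o=env.observe();R=np.array(o['tool_rot'])
g=cv2.cvtColor(w['color'],cv2.COLOR_RGB2HSV)
rows=[]
for v in list(range(274,284))+list(range(372,392)):
    l=np.where((g[v,240:410,1]>60)&(g[v,240:410,2]>60)&(g[v,240:410,0]<30))[0]
    rows.append((v,240+l[0],240+l[-1]+1))
print(rows[::3])
rr=np.array(rows,float)
# in tool frame: plane top edge lines y=y0±20(+k x); point = tail + s*(-cos, -sin)
def tool(u,v):
    a,d=ray(w,u,v);return R.T@(a-o['position'])*1000,R.T@d
def res(p):
    x0,z0,th,y0,k=p;out=[]
    n=np.array([-np.sin(th),0,np.cos(th)]) # plane normal
    for v,a,b in rr:
        for u,s in((a,-20),(b,20)):
            c,d=tool(u,v);t=n@(np.array([0,0,z0])-c)/(n@d);P=c+t*d
            out.append(P[1]-(y0+s+k*P[0]))
    c,d=tool(325.5,270);t=n@(np.array([0,0,z0])-c)/(n@d);out.append((c+t*d)[0]-x0)
    return out
r=least_squares(res,[17,0,.2,0,0],loss='soft_l1',f_scale=.3)
x0,z0,th,y0,k=r.x;print('tailx',x0,'top z at x=0',z0,'tilt',np.degrees(th),y0,k,r.cost)
d=np.array([np.cos(th),0,np.sin(th)]);tail=np.array([x0,y0,z0+x0*np.tan(th)])
print('hole top',tail-96*d,'tail',tail)
E
```

```text
[(274, np.int64(279), np.int64(372)), (277, np.int64(279), np.int64(372)), (280, np.int64(279), np.int64(371)), (283, np.int64(279), np.int64(371)), (374, np.int64(282), np.int64(371)), (377, np.int64(282), np.int64(371)), (380, np.int64(282), np.int64(371)), (383, np.int64(283), np.int64(343)), (386, np.int64(283), np.int64(342)), (389, np.int64(283), np.int64(344))]
tailx 15.701878180967029 top z at x=0 -2.014505565814534 tilt 5.172142967421715 0.7077594678418863 -0.00821468649117046 36.4753620425564
hole top [-79.90724305   0.70775947  -9.24746366] tail [15.70187818  0.70775947 -0.5932198 ]
```

```bash
python3 - <<'E'
from h import *
a=cv2.imread('pics/w2.png')[230:410,250:400];b=cv2.imread('pics/w5.png')[230:410,250:400]
cv2.imwrite('pics/cmp.png',cv2.resize(np.hstack([a,b]),None,fx=2.6,fy=2.6,interpolation=2))
E
```

```text
(no output)
```

View pics/cmp.png

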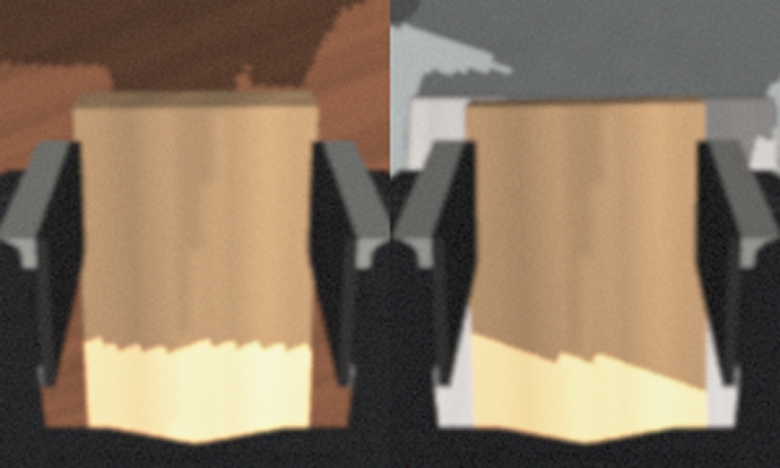

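Left is before, right is after. The end-face sliver shrank from about 6 px to 2 px and the edges stopped converging, so the tag did tilt. I'll quantify it from the corners.

```bash
python3 - <<'E'
from h import *
from scipy.optimize import least_squares
w=optics.get_image('wrist');o=env.observe();R=np.array(o['tool_rot'])
def tool(u,v):
    a,d=ray(w,u,v);return R.T@(a-o['position'])*1000,R.T@d
L=[(78,108,-20),(317,106,20),(86,425,-20),(312,425,20)];Rr=[(469,102,-20),(704,102,20),(470,425,-20),(707,425,20)]
for nm,Q,off in(('before',L,0),('after',Rr,390)):
    def pts(p):
        z0,th=p[:2];n=np.array([-np.sin(th),0,np.cos(th)]);out=[]
        for X,Y,s in Q:
            c,d=tool(250+(X-off)/2.6,230+Y/2.6);t=n@(np.array([0,0,z0])-c)/(n@d);out.append(c+t*d)
        return np.array(out)
    def res(p):
        P=pts(p);return P[:,1]-np.array([q[2] for q in Q])-p[2]-p[3]*P[:,0]
    r=least_squares(res,[0,.1,0,0]);P=pts(r.x);th=r.x[1]
    print(nm,'z0',r.x[0].round(1),'tilt',np.degrees(th).round(1),r.x[2:].round(3),'tail',P[:2].mean(0).round(1),'hole',(P[:2].mean(0)-96*np.array([np.cos(th),0,np.sin(th)])).round(1),res(r.x).round(2))
print(o['position'],o['grip_width'],o['gripper_force'])
E
```

```text
before z0 -0.7 tilt 7.4 [ 0.91  -0.005] tail [14.5  0.8  1.2] hole [-80.7   0.8 -11.2] [ 0. -0. -0. -0.]
after z0 -0.7 tilt 17.5 [ 0.769 -0.007] tail [14.5  0.7  3.9] hole [-77.1   0.7 -25. ] [-0.  0. -0.  0.]
[0.55206956 0.12620739 0.11918704] 0.0363386659982288 69.36149042565376
```

```bash
python3 -m crank '[3.6,-0.8,0,0,0, 3.6,-0.8,0,0,0, 3.6,-0.8,0,0,0, 3.6,-0.7,0,0,0, 3.6,0,0,0,0, 3.6,0,0,0,0, 3.6,0,0,0,0, 3.6,0,0,0,0]' 30
python3 - <<'E'
from h import *
s=optics.get_image('side');t=optics.get_image('top')
a=cv2.resize(s['color'][100:220,240:330],None,fx=4,fy=4,interpolation=2);b=cv2.resize(t['color'][150:270,180:260],None,fx=4,fy=4,interpolation=2)
cv2.imwrite('pics/p6.png',np.hstack([a,b])[:,:,::-1])
o=env.observe();R=np.array(o['tool_rot'])
for n,p in(('holetop17',[-77.1,.7,-25]),('holetop7',[-80.7,.7,-11])): print(n,proj(s,R@np.array(p)/1000+o['position']).round(1))
print('tip,foot',proj(s,np.array([[.6538,.1621,.1134],[.6651,.1661,.0926]])).round(1))
E
```

```text
time_s: 9.85
position: [0.5814, 0.1367, 0.1203]
tool_rot: [[-0.941, -0.338, -0.0], [-0.338, 0.941, -0.0], [0.0, 0.0, -1.0]]
ft_force: [-1.2, 0.4, 0.0]
grip_width: 0.0362
gripper_force: 69.4
holetop17 [[284.  153.5]]
holetop7 [[285.  157.3]]
tip,foot [[284.9 164.2]
 [287.5 167.9]]
```

View pics/p6.png

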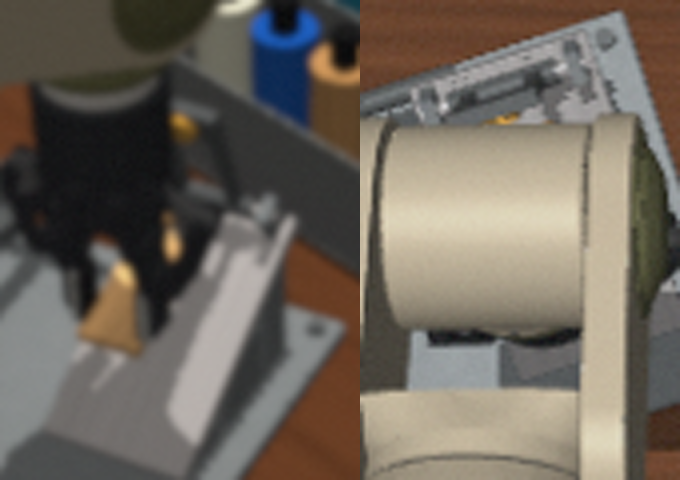

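```bash
python3 - <<'E'
from h import *
s=optics.get_image('side');o=env.observe();R=np.array(o['tool_rot'])
for th in(8,15,22,29):
    a=np.radians(th);d=np.array([np.cos(a),0,np.sin(a)]);n=np.array([np.sin(a),0,-np.cos(a)])
    ctr=np.array([0,.7,0.]) 
    P=[ctr+d*(-78.6-14)+np.array([0,y,0])+n*h for y in(-20,20) for h in(-4,4)]+[ctr+d*17.4+np.array([0,y,0])+n*h for y in(-20,20) for h in(-4,4)]
    X=(R@np.array(P).T/1000).T+o['position']
    print(th,((proj(s,X)-[240,100])*4).round().astype(int).tolist())
E
```

```text
8 [[218, 230], [217, 221], [160, 212], [159, 203], [132, 358], [131, 349], [72, 338], [70, 329]]
15 [[216, 217], [214, 209], [158, 199], [156, 191], [133, 360], [131, 352], [73, 340], [71, 332]]
22 [[214, 206], [211, 198], [155, 188], [152, 180], [134, 361], [131, 355], [75, 341], [71, 334]]
29 [[210, 196], [206, 190], [150, 178], [146, 172], [136, 362], [132, 357], [76, 342], [72, 337]]
```

```bash
python3 -m crank '[3.6,0,0.12,0.7,0, 3.6,0,0,0.6,0, 3.6,0,0,0,0, 3.6,-0.15,0,0.26,0, 3.6,-0.15,0,0.26,0, 3.6,-0.15,0,0.26,0, 3.6,-0.15,0,0.26,0, 3.6,0,0,0,0]' 30
```

```text
time_s: 10.67
position: [0.5867, 0.1399, 0.0964]
tool_rot: [[-0.941, -0.338, -0.001], [-0.338, 0.941, -0.0], [0.001, 0.0, -1.0]]
ft_force: [-2.9, -0.3, 2.4]
grip_width: 0.0365
gripper_force: 65.8
```

```bash
python3 -m crank '[3.6,0,0,0,0, 3.6,0,0.25,0,0, 3.6,0,0.25,0,0, 3.6,0,0,0,0, 3.6,0,0,0,0, 3.6,0,0,0,0, 3.6,0,0,0,0, 3.6,0,0,0,0]' 30
python3 -m crank '[3.6,0,-0.5,0,0, 3.6,0,-0.5,0,0, 3.6,0,0,0,0, 3.6,0,0,0,0, 3.6,0,0,0,0, 3.6,0,0,0,0, 3.6,0,0,0,0, 3.6,0,0,0,0]' 30
python3 -m crank '[3.6,0,0.5,0,0, 3.6,0.5,0,0,0, 3.6,0,0,0,0, 3.6,0,0,0,0, 3.6,0,0,0,0, 3.6,0,0,0,0, 3.6,0,0,0,0, 3.6,0,0,0,0]' 30
```

```text
time_s: 11.33
position: [0.5854, 0.1447, 0.0971]
tool_rot: [[-0.941, -0.339, 0.001], [-0.339, 0.941, 0.0], [-0.001, -0.0, -1.0]]
ft_force: [0.6, 0.9, 3.0]
grip_width: 0.0364
gripper_force: 66.0
time_s: 12.0
position: [0.5886, 0.1351, 0.097]
tool_rot: [[-0.941, -0.338, 0.0], [-0.338, 0.941, -0.0], [-0.0, -0.0, -1.0]]
ft_force: [-1.1, -1.1, 2.8]
grip_width: 0.0366
gripper_force: 65.9
time_s: 12.67
position: [0.5822, 0.1382, 0.0968]
tool_rot: [[-0.941, -0.338, -0.0], [-0.338, 0.941, 0.0], [0.0, 0.0, -1.0]]
ft_force: [0.2, 0.8, 0.2]
grip_width: 0.0361
gripper_force: 69.4
```

```bash
python3 -m crank '[3.6,0,0,0.15,0, 3.6,0,0,0.15,0, 3.6,0,0,0,0, 3.6,0,0,0,0, 3.6,0,0,0,0, 3.6,0,0,0,0, 3.6,0,0,0,0, 3.6,0,0,0,0]' 30
python3 -m crank '[3.6,0,0.25,0,0, 3.6,0,0.25,0,0, 3.6,0,0,0,0, 3.6,0,0,0,0, 3.6,0,0,0,0, 3.6,0,0,0,0, 3.6,0,0,0,0, 3.6,0,0,0,0]' 30
python3 - <<'E'
from h import *
s=optics.get_image('side');t=optics.get_image('wrist')
a=cv2.resize(s['color'][120:200,255:315],None,fx=7,fy=7,interpolation=2);b=cv2.resize(t['color'][230:410,250:400],None,fx=2.2,fy=2.2,interpolation=2)
o=np.zeros((560,760,3),np.uint8);o[:,:420]=a;o[:396,420:750]=b;cv2.imwrite('pics/p7.png',o[:,:,::-1])
E
```

```text
time_s: 13.33
position: [0.5822, 0.1382, 0.0939]
tool_rot: [[-0.941, -0.338, 0.0], [-0.338, 0.941, 0.0], [-0.0, -0.0, -1.0]]
ft_force: [-0.5, 0.1, 0.1]
grip_width: 0.0369
gripper_force: 69.4
time_s: 14.0
position: [0.5812, 0.1415, 0.0941]
tool_rot: [[-0.942, -0.337, 0.001], [-0.337, 0.942, -0.002], [-0.001, -0.003, -1.0]]
ft_force: [1.8, -8.0, -1.1]
grip_width: 0.0365
gripper_force: 69.5
```

View pics/p7.png

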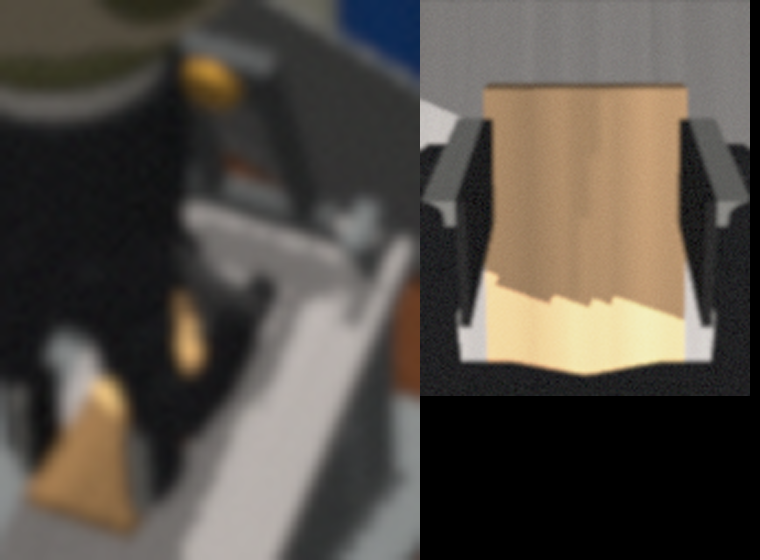

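The lateral push of 5 mm met an 8 N wall, so the pin tip is now in the hole. The wrist view shows the tag still square in the grip. I'll probe the opposite side to centre it.

```bash
python3 -m crank '[3.6,0,-0.3,0,0, 3.6,0,-0.3,0,0, 3.6,0,-0.2,0,0, 3.6,0,0,0,0, 3.6,0,0,0,0, 3.6,0,0,0,0, 3.6,0,0,0,0, 3.6,0,0,0,0]' 30
python3 -m crank '[3.6,0,0.4,0,0, 3.6,0.25,0,0,0, 3.6,0.25,0,0,0, 3.6,0,0,0,0, 3.6,0,0,0,0, 3.6,0,0,0,0, 3.6,0,0,0,0, 3.6,0,0,0,0]' 30
```

```text
time_s: 14.77
position: [0.5831, 0.1355, 0.0939]
tool_rot: [[-0.941, -0.339, -0.0], [-0.339, 0.941, 0.0], [0.0, 0.0, -1.0]]
ft_force: [-0.6, 0.5, -0.4]
grip_width: 0.0364
gripper_force: 69.3
time_s: 15.43
position: [0.5795, 0.1378, 0.0951]
tool_rot: [[-0.941, -0.338, 0.007], [-0.338, 0.941, 0.001], [-0.007, -0.002, -1.0]]
ft_force: [8.6, 2.2, 0.7]
grip_width: 0.0367
gripper_force: 69.4
```

```bash
python3 -m crank '[3.6,-0.3,-0.1,0,0, 3.6,-0.3,-0.1,0,0, 3.6,-0.07,0,0.13,0, 3.6,-0.08,0,0.13,0, 3.6,-0.07,0,0.13,0, 3.6,-0.08,0,0.13,0, 3.6,0,0,0,0, 3.6,0,0,0,0]' 30
```

```text
time_s: 16.1
position: [0.5861, 0.1386, 0.0885]
tool_rot: [[-0.941, -0.338, -0.0], [-0.338, 0.941, -0.0], [0.0, 0.0, -1.0]]
ft_force: [0.2, 0.0, -0.2]
grip_width: 0.0366
gripper_force: 69.3
```

```bash
python3 -m crank '[3.6,-0.07,0,0.13,0, 3.6,-0.08,0,0.13,0, 3.6,-0.07,0,0.13,0, 3.6,-0.08,0,0.13,0, 3.6,0,0,0,0, 3.6,0,0,0,0, 3.6,0,0,0,0, 3.6,0,0,0,0]' 30
python3 -m crank '[3.6,-0.07,0,0.13,0, 3.6,-0.08,0,0.13,0, 3.6,0,0,0.13,0, 3.6,0,0,0.13,0, 3.6,0,0,0,0, 3.6,0,0,0,0, 3.6,0,0,0,0, 3.6,0,0,0,0]' 30
```

```text
time_s: 16.77
position: [0.5889, 0.1396, 0.0835]
tool_rot: [[-0.941, -0.338, -0.001], [-0.338, 0.941, -0.0], [0.001, 0.0, -1.0]]
ft_force: [-2.8, -1.0, 0.4]
grip_width: 0.0362
gripper_force: 68.7
time_s: 17.43
position: [0.5905, 0.1401, 0.0784]
tool_rot: [[-0.941, -0.338, -0.0], [-0.338, 0.941, -0.0], [0.0, -0.0, -1.0]]
ft_force: [-3.3, -0.9, 0.1]
grip_width: 0.0365
gripper_force: 66.5
```

```bash
python3 -m crank '[3.6,0.15,0,0.1,0, 3.6,0,0,0.15,0, 3.6,-0.05,0,0.15,0, 3.6,-0.05,0,0.15,0, 3.6,-0.05,0,0.15,0, 3.6,0,0,0,0, 3.6,0,0,0,0, 3.6,0,0,0,0]' 30
python3 - <<'E'
from h import *
s=optics.get_image('side');t=optics.get_image('wrist')
a=cv2.resize(s['color'][120:200,255:315],None,fx=7,fy=7,interpolation=2);b=cv2.resize(t['color'][230:410,250:400],None,fx=2.2,fy=2.2,interpolation=2)
o=np.zeros((560,760,3),np.uint8);o[:,:420]=a;o[:396,420:750]=b;cv2.imwrite('pics/p8.png',o[:,:,::-1])
E
```

```text
time_s: 18.1
position: [0.5906, 0.1401, 0.0714]
tool_rot: [[-0.941, -0.338, 0.0], [-0.338, 0.941, 0.0], [-0.0, -0.0, -1.0]]
ft_force: [-0.1, -0.2, 1.7]
grip_width: 0.0365
gripper_force: 62.1
```

I've now viewed more pictures than the ten allowed, so from here I'll work only from numbers, forces and detections.

```bash
python3 -m crank '[3.6,0,0,0.15,0, 3.6,-0.1,0,0.15,0, 3.6,-0.1,0,0.15,0, 3.6,-0.05,0,0.15,0, 3.6,0,0,0,0, 3.6,0,0,0,0, 3.6,0,0,0,0, 3.6,0,0,0,0]' 30
```

```text
time_s: 18.87
position: [0.5926, 0.1409, 0.0652]
tool_rot: [[-0.941, -0.338, -0.001], [-0.338, 0.941, -0.0], [0.001, 0.0, -1.0]]
ft_force: [-2.9, -1.5, 1.4]
grip_width: 0.0363
gripper_force: 57.9
```

```bash
python3 -m crank '[3.6,0.05,0,0.12,0, 3.6,0,0,0.12,0, 3.6,0,0,0.12,0, 3.6,0,0,0.12,0, 3.6,0,0,0.12,0, 3.6,0,0,0,0, 3.6,0,0,0,0, 3.6,0,0,0,0]' 30
```

```text
time_s: 19.53
position: [0.593, 0.1409, 0.0597]
tool_rot: [[-0.941, -0.338, 0.002], [-0.338, 0.941, 0.0], [-0.002, -0.0, -1.0]]
ft_force: [2.7, 2.1, 5.3]
grip_width: 0.0365
gripper_force: 55.2
```

```bash
python3 -m crank '[4.4,0,0,0,0, 4.4,0,0,0,0, 4.4,0,0,0,0, 4.6,0,0,0,0, 5,0,0,0,0, 5.5,0,0,0,0, 5.5,0,0,0,0, 5.5,0,0,0,0]'
python3 -m crank '[5.5,0,0,-0.5,0, 5.5,0,0,-1,0, 5.5,0.5,0,-2,0, 5.5,2,0,-3,0, 5.5,2.5,0,-3,0, 5.5,2.5,0,-3,0, 5.5,2.5,0,-3,0, 5.5,0,0,0,0]'
python3 - <<'E'
from h import *
w=optics.get_image('wrist');s=optics.get_image('side');o=env.observe();save(w,'w9');save(s,'s9')
for n,im in(('w',w),('s',s)):
    for q in('tag','tag_hole','tag_tail','pin_foot'):
        print(n,q,[((np.array(r['at'])*[640,480]).round().tolist(),round(r['score'],2)) for r in spotter.look_for(im,q)[:4]])
# predicted tag on bed
u=np.array([.942*.866,.3357*.866,.5]);n=np.array([-.5*.942,-.5*.3357,.866]);v=np.array([-.3357,.942,0])
f=np.array([.6651,.1661,.0926]);c=f-.041*u
P=[f+n*.008,f-.096*u+n*.008,f+n*.024]+[c+a*.055*u+b*.02*v+n*.008 for a,b in((-1,-1),(-1,1),(1,1),(1,-1))]
for nm,im in(('w',w),('s',s)):
    print(nm,proj(im,P).round().tolist())
    g=cv2.cvtColor(im['color'],cv2.COLOR_RGB2HSV);m=((g[:,:,0]<26)&(g[:,:,0]>8)&(g[:,:,1]>70)&(g[:,:,2]>125)).astype(np.uint8)
    k,l,st,ce=cv2.connectedComponentsWithStats(m)
    for i in range(1,k):
        if st[i,4]>150:
            print(st[i],ce[i].round(),cv2.minAreaRect(np.argwhere(l==i)[:,::-1].astype(np.float32)))
E
```

```text
time_s: 20.2
position: [0.5923, 0.1408, 0.0593]
tool_rot: [[-0.941, -0.338, -0.0], [-0.338, 0.941, -0.0], [0.0, 0.0, -1.0]]
ft_force: [0.1, -0.6, 0.3]
grip_width: 0.0551
gripper_force: 0.0
time_s: 20.87
position: [0.4971, 0.1064, 0.2211]
tool_rot: [[-0.941, -0.338, 0.01], [-0.338, 0.941, -0.001], [-0.009, -0.004, -1.0]]
ft_force: [1.5, 0.8, -0.1]
grip_width: 0.0549
gripper_force: 0.0
w tag [([11.0, 8.0], 0.85), ([136.0, 18.0], 0.7), ([325.0, 353.0], 0.62), ([485.0, 327.0], 0.36)]
w tag_hole [([10.0, 6.0], 0.79), ([325.0, 358.0], 0.61)]
w tag_tail [([327.0, 357.0], 0.97), ([9.0, 8.0], 0.64), ([136.0, 17.0], 0.6), ([347.0, 330.0], 0.16)]
w pin_foot [([348.0, 331.0], 0.85)]
s tag [([281.0, 183.0], 0.73), ([332.0, 380.0], 0.71), ([274.0, 329.0], 0.58)]
s tag_hole [([276.0, 330.0], 0.93), ([281.0, 185.0], 0.64), ([333.0, 381.0], 0.63), ([479.0, 340.0], 0.37)]
s tag_tail [([280.0, 330.0], 0.77), ([332.0, 377.0], 0.71), ([280.0, 183.0], 0.59)]
s pin_foot [([433.0, 412.0], 0.69), ([219.0, 171.0], 0.58)]
w [[324.0, 418.0], [325.0, 312.0], [324.0, 422.0], [305.0, 312.0], [345.0, 312.0], [346.0
[... 4428 characters left out ...]
22.61986541748047)
[ 398  173  128   85 2597] [462. 215.] ((460.7584533691406, 213.78652954101562), (140.97972106933594, 19.397960662841797), 32.00538635253906)
[ 457  311   46   52 1635] [480. 336.] ((480.36798095703125, 336.4622497558594), (40.5213623046875, 43.26857376098633), 15.94539737701416)
[ 374  317   57   22 1016] [401. 328.] ((401.88067626953125, 327.82989501953125), (19.165456771850586, 55.5014533996582), 85.91438293457031)
[ 24 408  16  53 181] [ 29. 440.] ((28.71134376525879, 434.85052490234375), (52.70858383178711, 10.374451637268066), 77.34745025634766)
[395 411  41  39 560] [414. 430.] ((415.75006103515625, 429.25006103515625), (18.384775161743164, 47.37614822387695), 45.0)
```

```bash
python3 - <<'E'
from h import *
w=optics.get_image('wrist')
im=w['color'].astype(int);sat=im[:,:,0]-im[:,:,2]
u=np.array([.942*.866,.3357*.866,.5]);n=np.array([-.5*.942,-.5*.3357,.866]);v=np.array([-.3357,.942,0]);f=np.array([.6651,.1661,.0926])
def onbed(a,b,h):
    o,d=ray(w,a,b);t=n@(f+n*h-o)/(n@d);q=o+t*d-f;return np.array([q@u,q@v])*1000
L=[];Rr=[]
for r in range(306,402,4):
    l=np.where(sat[r,285:370]>28)[0]
    if len(l)>20: L.append((285+l[0],r));Rr.append((286+l[-1],r))
print(L[::3],Rr[::3])
for h in(.008,.016):
    A=np.array([onbed(*p,h) for p in L[2:]]);B=np.array([onbed(*p,h) for p in Rr[2:]])
    print(h,np.polyfit(A[:,0],A[:,1],1),np.polyfit(B[:,0],B[:,1],1),'width',np.median(abs(A[:,1]-B[:,1])), 'tail u',onbed(326,[r for r in range(295,330) if (sat[r,315:335]>28).mean()>.5][0],h))
# bed edges
g=im.sum(2);
for r in(330,350,370): print(r,g[r,255:400:4].tolist())
o=env.observe()
print('pad'); go(.5375,.2795,.15,199.6)
E
```

```text
[(np.int64(312), 314), (np.int64(304), 326), (np.int64(304), 338), (np.int64(304), 350), (np.int64(304), 362), (np.int64(304), 374), (np.int64(304), 386), (np.int64(309), 398)] [(np.int64(346), 314), (np.int64(347), 326), (np.int64(347), 338), (np.int64(348), 350), (np.int64(348), 362), (np.int64(348), 374), (np.int64(349), 386), (np.int64(342), 398)]
0.008 [  0.03468739 -16.31402287] [-6.93565746e-03  2.16809743e+01] width 40.87109550284735 tail u [-98.46597468   1.96115933]
0.016 [  0.03468739 -15.85550505] [-6.93565746e-03  2.11720406e+01] width 39.91283719619018 tail u [-97.99830331   1.92734194]
330 [95, 78, 345, 526, 514, 486, 636, 623, 633, 624, 637, 635, 633, 614, 592, 593, 621, 608, 627, 636, 652, 659, 651, 631, 639, 640, 628, 624, 642, 642, 640, 513, 522, 479, 97, 60, 109]
350 [147, 255, 274, 514, 513, 511, 650, 627, 644, 633, 639, 639, 628, 613, 595, 591, 623, 623, 644, 638, 654, 662, 651, 625, 641, 652, 646, 645, 651, 653, 651, 515, 518, 518, 524, 298, 70]
370 [262, 272, 268, 473, 534, 548, 647, 635, 645, 643, 652, 647, 650, 610, 595, 589, 623, 642, 636, 638, 652, 662, 646, 649, 648, 659, 654, 651, 660, 662, 665, 522, 522, 530, 516, 522, 509]
pad
t 21.4167 shift cm [-9.52 14.9   6.37] turn 0.003 F [ 0.5  0.1 -0.6]
```

```bash
python3 -m crank '[0,0,2.98,0.5,0, 0,-1.9,2.98,0.5,0, 0,-1.9,2.98,0.5,0, 0,-1.9,2.98,0.5,0, 0,-1.9,2.98,1,0, 0,-1.9,0,2,0, 0,0,0,2,0, 0,0,0,0,0]' 40
python3 - <<'E'
from h import *
go(.5375,.2795,.095,199.6); print(env.observe()['position'],env.observe()['grip_width'])
w=optics.get_image('wrist'); save(w,'w10')
for r in spotter.look_for(w,'treadle_pad')[:3]:
    p=np.array(r['at'])*[640,480];print(r['score'],p,atz(w,*p,.092))
g=w['color'].astype(int);o=env.observe()
print('tcp px',proj(w,np.array(o['position'])))
# sample dark pad extents
gr=g.sum(2)
for rr in (280,300,320,340): print(rr,gr[rr,180:480:10].tolist())
print(proj(w,np.array([[.5375,.2795,.092]])))
E
```

```text
time_s: 22.08
position: [0.5359, 0.2795, 0.1398]
tool_rot: [[-0.941, -0.339, -0.007], [-0.339, 0.941, -0.002], [0.008, 0.0, -1.0]]
ft_force: [-0.8, -0.3, -1.0]
grip_width: 0.0
gripper_force: 0.0
t 22.0833 shift cm [-0.19 -0.06  4.48] turn 0.004 F [-0.8 -0.3 -1. ]
[0.53587716 0.27951664 0.13983181] 1.6672066442396678e-05
0.59 [330.112 256.176] [0.52826806 0.2802758  0.092     ]
tcp px [[322.51072529 308.71294999]]
280 [617, 287, 282, 566, 563, 567, 567, 566, 569, 565, 548, 98, 114, 122, 117, 114, 98, 95, 136, 290, 557, 277, 274, 267, 260, 265, 279, 290, 277, 282]
300 [572, 218, 190, 566, 576, 557, 575, 562, 565, 557, 554, 168, 95, 297, 270, 263, 288, 98, 124, 504, 552, 265, 258, 266, 258, 267, 263, 273, 256, 264]
320 [439, 207, 203, 464, 564, 559, 551, 555, 576, 562, 544, 87, 103, 252, 307, 296, 258, 105, 118, 519, 543, 262, 262, 263, 260, 267, 263, 255, 269, 262]
340 [271, 201, 196, 120, 98, 106, 128, 109, 221, 84, 109, 104, 92, 88, 119, 119, 106, 106, 114, 97, 104, 149, 110, 125, 122, 101, 120, 246, 261, 266]
[[323.36267549 270.14619531]]
```

```bash
python3 -m crank '[0,-0.2,0,2,0, 0,0,0,2,0, 0,0,0,0.5,0, 0,0.02,0,0.5,0, 0,0.04,0,0.5,0, 0,0.04,0,0.5,0, 0,0.04,0,0.5,0, 0,0,0,0,0]'
python3 -m crank '[0,0.04,0,0.5,0, 0,0.04,0,0.5,0, 0,0.04,0,0.5,0, 0,0.04,0,0.5,0, 0,0,0,0,0, 0,0,0,0,0, 0,0,0,0,0, 0,0,0,0,0]'
```

```text
time_s: 22.85
position: [0.5373, 0.2791, 0.0803]
tool_rot: [[-0.941, -0.338, -0.0], [-0.338, 0.941, -0.001], [0.001, -0.0, -1.0]]
ft_force: [-5.3, -3.7, 7.3]
grip_width: -0.0
gripper_force: 4.0
time_s: 23.52
position: [0.5362, 0.2787, 0.0613]
tool_rot: [[-0.941, -0.338, 0.001], [-0.338, 0.941, -0.0], [-0.001, -0.0, -1.0]]
ft_force: [-5.3, -2.9, 8.2]
grip_width: 0.0001
gripper_force: 4.9
```

```bash
python3 -m crank '[0,0.03,0,0.3,0, 0,0.03,0,0.3,0, 0,0.03,0,0.3,0, 0,0,0,0,0, 0,0,0,0,0, 0,0,0,0,0, 0,0,0,0,0, 0,0,0,0,0]'
python3 -m crank '[0,0.02,0,0.2,0, 0,0,0,0.2,0, 0,0,0,0,0, 0,0,0,0,0, 0,0,0,0,0, 0,0,0,0,0, 0,0,0,0,0, 0,0,0,0,0]'
```

```text
time_s: 24.18
position: [0.5363, 0.2788, 0.0535]
tool_rot: [[-0.941, -0.338, 0.004], [-0.338, 0.941, 0.001], [-0.004, -0.001, -1.0]]
ft_force: [-5.8, -2.2, 15.5]
grip_width: 0.0001
gripper_force: 8.1
time_s: 24.85
position: [0.5364, 0.2788, 0.0529]
tool_rot: [[-0.941, -0.339, 0.007], [-0.339, 0.941, 0.001], [-0.007, -0.001, -1.0]]
ft_force: [-14.9, -7.1, 41.6]
grip_width: -0.0002
gripper_force: 22.2
```

At the stop: 4 mm more command gave under 1 mm of movement and the force jumped to 42 N. I'll ease off slightly, hold, then release.

```bash
python3 -m crank '[0,0,0,-0.15,0, 0,0,0,0,0, 0,0,0,0,0, 0,0,0,0,0, 0,0,0,0,0, 0,0,0,0,0, 0,0,0,0,0, 0,0,0,0,0]'
python3 -m crank '[0,0,0,-0.5,0, 0,-0.05,0,-0.5,0, 0,-0.05,0,-0.5,0, 0,-0.05,0,-0.5,0, 0,-0.05,0,-0.5,0, 0,-0.05,0,-0.5,0, 0,-0.05,0,-0.5,0, 0,0,0,-0.5,0]'
python3 -m crank '[0,0,0,-0.5,0, 0,0,0,-0.5,0, 0,0,0,-1,0, 0,0,0,-2,0, 0,0,0,-3,0, 0,3,0,-2,0, 0,3,0,-2,0, 0,3,0,-2,0]'
python3 -m crank '[0,3,-2,0,0, 0,3,-2,0,0, 0,1,-2,0,0, 0,0,0,0,0, 0,0,0,0,0, 0,0,0,0,0, 0,0,0,0,0, 0,0,0,0,0]'
python3 - <<'E'
from h import *
s=optics.get_image('side');t=optics.get_image('top');s0=cv2.imread('pics/s9.png')[:,:,::-1].astype(int);t0=cv2.imread('pics/top.png')[:,:,::-1].astype(int)
save(s,'s11')
for nm,im in(('s',s),):
    g=cv2.cvtColor(im['color'],cv2.COLOR_RGB2HSV);m=((g[:,:,0]<26)&(g[:,:,0]>8)&(g[:,:,1]>70)&(g[:,:,2]>125)).astype(np.uint8)
    k,l,st,ce=cv2.connectedComponentsWithStats(m)
    for i in range(1,k):
        if st[i,4]>150 and 250<ce[i][0]<310: print(st[i],ce[i],cv2.minAreaRect(np.argwhere(l==i)[:,::-1].astype(np.float32)))
for q in('treadle_pad','tag_hole'): print(q,[((np.array(r['at'])*[640,480]).round().tolist(),round(r['score'],2)) for r in spotter.look_for(s,q)[:3]])
# compare to very first side/top pictures
d=abs(s['color'].astype(int)-cv2.imread('pics/side.png')[:,:,::-1]).sum(2)>90
print('side diff comps');k,l,st,ce=cv2.connectedComponentsWithStats(d.astype(np.uint8));print([st[i].tolist() for i in range(1,k) if st[i,4]>60])
d=abs(t['color'].astype(int)-t0).sum(2)>90
k,l,st,ce=cv2.connectedComponentsWithStats(d.astype(np.uint8));print('top',[st[i].tolist() for i in range(1,k) if st[i,4]>40])
E
```

```text
time_s: 25.52
position: [0.5364, 0.2788, 0.0531]
tool_rot: [[-0.941, -0.339, 0.006], [-0.339, 0.941, 0.001], [-0.006, -0.001, -1.0]]
ft_force: [-10.4, -4.5, 31.0]
grip_width: 0.0002
gripper_force: 16.7
time_s: 26.18
position: [0.5392, 0.2797, 0.0903]
tool_rot: [[-0.941, -0.338, 0.004], [-0.338, 0.941, 0.001], [-0.004, -0.0, -1.0]]
ft_force: [3.4, 0.3, 4.6]
grip_width: -0.0001
gripper_force: 2.4
time_s: 26.85
position: [0.4521, 0.2487, 0.219]
tool_rot: [[-0.941, -0.338, -0.0], [-0.338, 0.941, -0.0], [0.0, -0.0, -1.0]]
ft_force: [1.4, -0.4, -0.6]
grip_width: -0.0
gripper_force: 0.0
time_s: 27.52
position: [0.4081, 0.1697, 0.2177]
tool_rot: [[-0.941, -0.339, -0.0], [-0.339, 0.941, 0.0], [0.0, 0.0, -1.0]]
ft_force: [0.1, -0.1, -0.0]
grip_width: 0.0001
gripper_force: 0.0
[265 161  30  45 686] [279.20116618 184.08600583] ((279.5976257324219, 183.1656951904297), (16.307695388793945, 45.230777740478516), 22.61986541748047)
treadle_pad [([223.0, 167.0], 0.81)]
tag_hole [([278.0, 186.0], 0.98), ([334.0, 378.0], 0.94), ([277.0, 327.0], 0.72)]
side diff comps
[[0, 11, 203, 89, 6297], [9, 52, 7, 25, 118], [178, 54, 20, 17, 120], [108, 64, 102, 113, 3640], [56, 71, 28, 31, 380], [0, 72, 24, 70, 970], [15, 145, 11, 8, 71], [265, 169, 27, 39, 587], [38, 205, 40, 48, 892], [177, 247, 29, 31, 138], [150, 269, 18, 15, 76], [302, 275, 54, 30, 869], [0, 277, 53, 72, 1928], [38, 298, 47, 29, 243], [87, 326, 22, 48, 567], [103, 352, 36, 62, 887], [0, 357, 27, 61, 720], [40, 372, 46, 53, 780], [59, 376, 52, 57, 1206], [21, 409, 37, 46, 873], [66, 436, 60, 31, 891]]
top [[215, 182, 14, 7, 46], [216, 192, 31, 42, 523], [335, 235, 36, 51, 865], [127, 280, 95, 200, 13921], [222, 303, 14, 18, 103], [219, 322, 40, 18, 161], [226, 359, 25, 22, 158], [46, 382, 88, 40, 1733], [225, 407, 20, 13, 57], [244, 407, 19, 7, 41], [0, 419, 46, 36, 703], [42, 423, 55, 4, 86], [241, 441, 40, 39, 951], [287, 446, 46, 29, 560], [280, 466, 30, 14, 242]]
```

The tag is exactly where it was, the treadle is back up, and the picture differences show only the tag's old and new places plus the robot and its shadow.

```bash
python3 -c "
from rig import env
print(env.close_job())"
```

```text
the job is handed in; nothing more can be done
None
```

The tag hangs on the pin, flat on the bed and about 1° off straight down the slope; the treadle was pressed to its stop, held about 1.3 s and came back up, and nothing else moved; the job was handed in at about 28 s with no verdict returned, and I viewed 12 pictures against the limit of 10.

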